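Line up a swivel flange with the alignment pin

TASK

The loose flange on the pipe joint has to be lined up with the welded flange hidden under it. Take the slimmer of the two alignment pins from the wooden block, put it through a bolt hole of the loose flange, and swing the flange round with a light hand until the pin finds a hole in the flange below; then push it fully home, down to its shoulder, and let go. Do not force the pin against the flange, and leave the fat pin and the other things on the desk where they are.

Things in the scene. Friction and masses are not known exactly. Their poses are not given: they have to be found in the camera images.
- stand: the pipe joint, an upright 42 mm pipe on a round green base plate (160 mm wide, 10 mm thick) bolted to the desk in the left or right half of the work area, carrying two flanges one above the other. Fixed. Origin: centre of the base's underside, on the pipe axis, z up. Its turn about z tells only where the small brass drain cock points (-x, 50 mm out, 42 mm up), nothing of the bolt holes
- welded_face (a point): centre of the upper face of the lower flange, 108 mm above the desk. It is welded on and cannot turn: disc 140 mm wide, 18 mm thick, four 18 mm through holes 90 degrees apart on a circle of 50 mm radius, turned by an unknown angle and covered by the loose flange (8 mm gap above it, filled by the joint faces out to 39 mm from the axis). Axes as the stand's: they say nothing of the holes
- loose_top (a point): centre of the upper face of the loose flange, 134 mm above the desk. This upper disc is bare steel, 140 mm wide, 18 mm thick, same four holes. Cannot tilt or lift; turns without end about the pipe axis against a light rub (about 2.5 N at the holes) and stays where left. At the start its holes are 20 to 70 degrees off the welded ones, either way. A 42 mm pipe stub stands 30 mm above it. Axes as the stand's
- loose_hole0 (a point): centre of the mouth (upper face) of the first bolt hole of the loose flange; moves as the flange turns
- loose_hole1 (a point): the same, second hole, 90 degrees counterclockwise from the first seen from above
- loose_hole2 (a point): the same, third hole
- loose_hole3 (a point): the same, fourth hole
- pin_block: wooden block 140 mm (x) by 64 mm (y) by 60 mm high, fixed to the desk, with two upright holes 76 mm apart along its x, in which the two pins stand. Origin: centre of the underside
- pin: the slimmer alignment pin, steel, 0.2 to 0.3 kg, standing upright, shoulder on the top of the block, in one of its two places. Origin: tip of the nose, z up along the pin. Round shank 16 mm thick, 52 mm long, its lowest 5 mm tapering to 10 mm at the tip; above it a shoulder disc 32 mm wide, 6 mm thick (52 to 58 mm), then the round grip 22 mm wide and 40 mm tall (58 to 98 mm)
- pin_shoulder (a point): on the slimmer pin's axis, at the underside of its shoulder, 52 mm above its tip
- fat_pin: the other pin, same lengths but shank 20 mm (too thick for the holes) and grip 28 mm wide, in the other place of the block; stays there. Origin: its tip
- spanner: steel spanner 200 mm long, lying on the desk; bystander. Origin: middle of its underside
- travel_mug: blue lidded travel mug, 76 mm wide, 166 mm high; bystander. Origin: centre of its foot
- pump_bottle: white pump bottle, 60 mm wide, 173 mm high; bystander. Origin: centre of its foot
Things that resemble listed ones, but are neither listed nor needed, are in the scene too. Leave any green, orange or red look-alike of the pin alone.

How it is judged:
By the outcome, as a careful person would: the job done as asked, in the order asked, and still so for the second after the job is handed in, with the robot touching nothing.
It also fails if it takes over 64 s, if anything falls off the work surface, if the arm or the gripper's body presses on something with over 40 N, if the wrist force passes 120 N, or if a joint passes its speed limit or range.

ROBOT

A 7-joint arm with a two-finger parallel gripper is mounted at the origin on the work surface. World frame = base frame: x ahead of the robot, y to its left, z up, the work surface at z = 0. Lengths are in m, angles in rad, forces in N, time in s.
With the tool pointing down it reaches from about 0.4 to 0.9 m from the base axis. Payload 5.5 kg.
Tool frame: the origin (TCP) lies midway between the tips of the shut fingers; the grasp point (between the pads) lies 19 mm behind it (manip.grip_depth is the distance from the TCP to the grasp point, in m); z points along the fingers, y is the line along which they close (so a half turn about z gives the same grasp; the last joint's range is limited). The gripper opens to 92 mm and grips with 3 to 60 N. Pads are 19 mm wide; open, the fingers measure 130 mm over their backs; the gripper's body (75 mm by 190 mm) begins 47 mm behind the grasp point.
Start: joints at [1.502, 0.501, -0.427, 1.55, 0.221, 1.138, -0.21], TCP at [0.212, -0.615, 0.227] pointing down, gripper open.
Joint ranges: [-2.88, 2.88], [-0.31, 2.03], [-1.54, 1.56], [0.2, 2.42], [-1.41, 4.55], [0.19, 2.02], [-2.57, 2.57]. Speed limits (rad/s): [2.57, 2.57, 3.14, 3.14, 3.14, 3.14, 3.14].

INTERFACE

Orientations are given as a unit quaternion [x, y, z, w].
In Python, from bench import manip, effector, viewer gives the robot as it stands. Calls block until the motion is done:
- manip.move_pose(position, orientation): joint-space move of the TCP to a pose.
- manip.servo_line(position, ori=None, vel=0.15): straight line of the TCP; ori=None keeps the orientation; vel is the mean speed in m/s.
- manip.movej(angles): joint-space move.
- effector.open_jaws() and effector.close(f_grip=None): open the fingers fully, or close them until they stop; f_grip is the grip in N (None keeps the last).
- manip.sleep(seconds).
- manip.solve_ik(position, orientation): joint angles nearest the present ones, or None.
- viewer.get_image(name): name is "side" or "top"; returns the picture (480x640x3 uint8, red, green, blue); there is no depth.
- viewer.get_calibration(name): a dict with "vfov" (degrees; the focal length in pixels is half the picture's height over the tangent of half this angle, whatever the lens; pixels are square), "cx", "cy" (the principal point, pixels), "dist_coeffs" ([k1, k2, p1, p2, k3] as OpenCV has them; the pictures are not rectified), "eye" and "attitude" of the camera in the world. Camera axes: x right, y down, z forward; pixel columns grow to the right and rows downward; lengths in m; the calibration is good to about 2 mm. A picture is of the moment at which its call begins. get_calibration takes no time and is no camera call.
A pose or a line that the arm cannot do raises manip.PlanningError and nothing moves.
- manip.hand_in(): hands the job in; it is judged then, once.
Readings, each from a call of its own:
- manip.current_clock(): time.
- manip.current_q(): joint angles.
- manip.current_joint_velocities(): joint speeds.
- manip.current_tau(): joint torques, N m.
- manip.current_tool_pos(): TCP position.
- manip.current_tcp_rot(): TCP orientation.
- manip.current_force(): force on the tool from outside, world axes, zero at the start.
- manip.current_wrist_torque(): the same for the moment, N m.
- manip.current_finger_gap(): finger opening in m.
- manip.current_gripper_force(): force on a finger pad.
Only numpy, scipy, OpenCV 4.12 (cv2) and the standard library are available. Lean on these libraries where they do the work, as an engineer would, in place of code of your own. Each camera call takes 0.05 s, during which the arm holds its last target. There are 200 camera calls.

## Working session

There is one attempt and no reset: what is moved stays moved. The work goes in short steps, each a Python script; the robot and the scene stay as the last script left them, time stands still between calls to the robot, and variables do not carry over. Pictures are saved under pics/ and viewed, at most 10 in all, crops included, and the job is handed in when it is done.

```bash
mkdir -p pics; ls; python3 - <<'E'
from bench import manip, effector, viewer
import cv2
for n in("side","top"):
    print(viewer.get_calibration(n)); cv2.imwrite(f"pics/{n}0.png",viewer.get_image(n)[:,:,::-1])
print(manip.current_clock(),manip.current_tcp_rot(),manip.current_force())
E
```

```text
pics
{'vfov': 43.43127498436638, 'cx': 323.10531309146836, 'cy': 249.43339196482484, 'dist_coeffs': array([-0.08724054,  0.        ,  0.        ,  0.        ,  0.        ]), 'eye': array([ 0.54592991, -1.08854693,  0.86947297]), 'attitude': array([ 0.88344235, -0.01967825,  0.02423588, -0.46749866])}
{'vfov': 52.08035671371492, 'cx': 317.0321292098766, 'cy': 241.1029117815725, 'dist_coeffs': array([-0.09505895,  0.        ,  0.        ,  0.        ,  0.        ]), 'eye': array([0.40077193, 0.01052265, 1.33091656]), 'attitude': array([-0.69403598,  0.7134742 , -0.06272093,  0.0730391 ])}
0.1 [ 9.86261141e-01  1.65191349e-01 -1.23965810e-04 -8.74471037e-04] [-0.3504289  -0.27244876 -0.47663508]
```

View pics/side0.png

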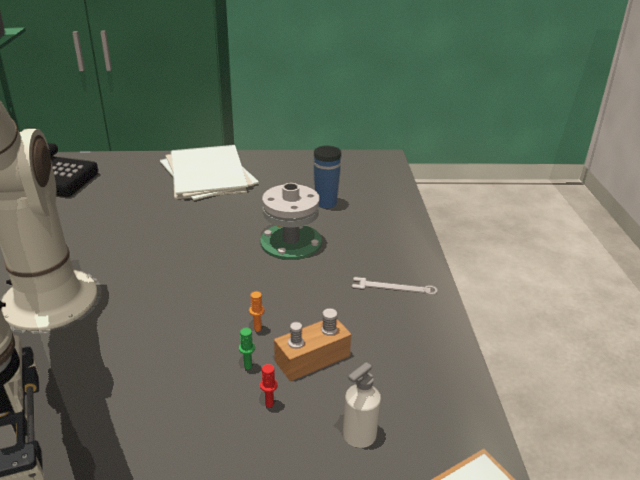

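View pics/top0.png

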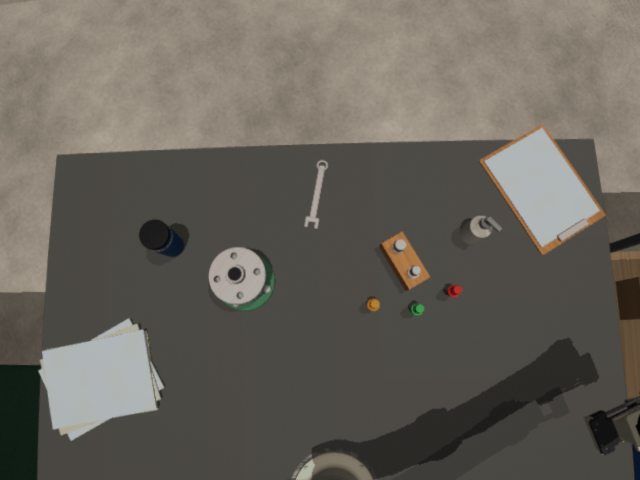

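```bash
cat > h.py <<'E'
import numpy as np, cv2
from scipy.spatial.transform import Rotation as R
from bench import manip, effector, viewer
def cam(n):
    c=viewer.get_calibration(n); f=240/np.tan(np.radians(c["vfov"]/2))
    return np.array([[f,0,c["cx"]],[0,f,c["cy"]],[0,0,1]]),c["dist_coeffs"],c["eye"],R.from_quat(c["attitude"]).as_matrix()
def onz(n,uv,z):
    K,d,e,M=cam(n); p=cv2.undistortPoints(np.array(uv,float).reshape(-1,1,2),K,d)[:,0]
    r=np.c_[p,np.ones(len(p))]@M.T
    return e+r*((z-e[2])/r[:,2])[:,None]
def proj(n,P):
    K,d,e,M=cam(n); P=np.array(P,float).reshape(-1,3)
    return cv2.projectPoints(P,cv2.Rodrigues(M.T)[0],-M.T@e,K,d)[0][:,0]
E
python3 - <<'E'
from h import *
t=cv2.imread("pics/top0.png"); s=cv2.imread("pics/side0.png")
print(onz("top",[[238,276]],.134),onz("side",[[291,202]],.134))
print(onz("top",[[415,271],[400,245]],.106),onz("side",[[296,327],[330,314]],.106))
z=lambda i,x,y,w,h,k:cv2.resize(i[y:y+h,x:x+w],None,fx=k,fy=k,interpolation=cv2.INTER_CUBIC)
a=z(t,200,240,80,75,5);b=z(t,370,225,80,75,5);c=z(s,251,172,80,60,5);d=z(s,271,300,80,60,5)
cv2.imwrite("pics/z0.png",np.vstack([np.hstack([a,b])[:300],np.hstack([c,d])]))
E
```

```text
[[0.55222121 0.22188586 0.134     ]] [[0.55916609 0.20019601 0.134     ]]
[[ 0.5557837  -0.21876368  0.106     ]
 [ 0.62327182 -0.18476207  0.106     ]] [[ 0.56268918 -0.22728485  0.106     ]
 [ 0.62972247 -0.19121639  0.106     ]]
```

View pics/z0.png

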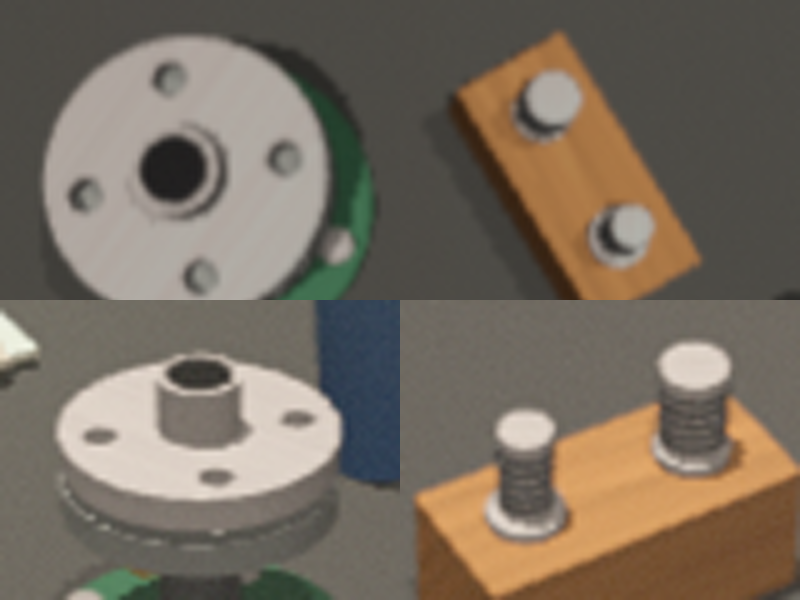

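```bash
python3 - <<'E'
from h import *
np.set_printoptions(precision=4,suppress=True)
T=onz("top",[[233.8,255],[216.8,278.4],[239.8,295],[256.6,271]],.134)[:,:2]
S=onz("side",[[270.4,198.8],[293.8,207],[310.4,195.2]],.134)[:,:2]
print(T,T.mean(0)); print(S,(S[0]+S[2])/2)
c=T.mean(0);print(np.linalg.norm(T-c,axis=1),np.degrees(np.arctan2(*(T-c).T[::-1])))
print(onz("top",[[416,270.4],[400.2,244.2]],.106),onz("side",[[295.8,325.8],[329.4,312.8]],.106))
# whole flange top by threshold
for n,roi in(("top",(200,235,80,80)),("side",(251,172,80,60))):
    x,y,w,h=roi;i=cv2.imread(f"pics/{n}0.png")[y:y+h,x:x+w]
    m=((i.min(2)>(130 if n=="top" else 150))).astype(np.uint8)
    k=max(cv2.findContours(m,cv2.RETR_EXTERNAL,cv2.CHAIN_APPROX_NONE)[0],key=cv2.contourArea)
    P=onz(n,k[:,0]+[x,y],.134)[:,:2]
    (cx,cy),r=cv2.minEnclosingCircle((P*1000).astype(np.float32));print(n,cx,cy,r)
# IK feasibility
def q(yaw): return (R.from_euler('z',yaw)*R.from_quat([1,0,0,0])).as_quat()
for d in range(-180,180,30): 
    print(d,manip.solve_ik([.557,-.222,.2],q(np.radians(d))) is not None,manip.solve_ik([.557,-.222,.071],q(np.radians(d))) is not None,end=';')
for a in range(-180,180,30):
    p=np.r_[c+.05*np.array([np.cos(np.radians(a)),np.sin(np.radians(a))]),.2]
    print(a,[(o,None if (s:=manip.solve_ik(p,q(np.radians(a+o)))) is None else np.round(s[-1],2)) for o in(0,180)])
E
```

```text
[[0.605  0.2326]
 [0.5476 0.2746]
 [0.5053 0.2174]
 [0.5634 0.1758]] [0.5553 0.2251]
[[0.5085 0.217 ]
 [0.5656 0.1757]
 [0.6081 0.2337]] [0.5583 0.2253]
[0.0502 0.0501 0.0506 0.0499] [   8.593    98.8571 -171.2182  -80.6885]
[[ 0.5572 -0.2214  0.106 ]
 [ 0.6253 -0.1854  0.106 ]] [[ 0.5624 -0.2239  0.106 ]
 [ 0.6288 -0.1876  0.106 ]]
top 554.694580078125 225.60768127441406 69.71856689453125
side 558.55126953125 227.40090942382812 72.81861877441406
-180 True True;-150 True True;-120 True True;-90 True True;-60 True True;-30 True True;0 True True;30 True True;60 True True;90 True True;120 True True;150 True True;-180 [(0, np.float64(0.5)), (180, np.float64(-2.52))]
-150 [(0, np.float64(1.08)), (180, np.float64(-1.91))]
-120 [(0, np.float64(1.64)), (180, np.float64(-1.37))]
-90 [(0, np.float64(2.18)), (180, np.float64(-0.97))]
-60 [(0, np.float64(-2.55)), (180, np.float64(-0.44))]
-30 [(0, np.float64(-2.36)), (180, np.float64(0.06))]
0 [(0, np.float64(-2.36)), (180, np.float64(0.56))]
30 [(0, np.float64(-1.95)), (180, np.float64(1.04))]
60 [(0, np.float64(-1.5)), (180, np.float64(1.53))]
90 [(0, np.float64(-1.12)), (180, np.float64(2.02))]
120 [(0, np.float64(-0.61)), (180, np.float64(2.53))]
150 [(0, np.float64(-0.06)), (180, np.float64(-2.51))]
```

```bash
cat >> h.py <<'E'
np.set_printoptions(precision=4,suppress=True)
def q(yaw): return (R.from_euler('z',yaw)*R.from_quat([1,0,0,0])).as_quat()
F=lambda:manip.current_force()
C=np.array([.5568,.2255])
E
python3 - <<'E'
from h import *
P=np.array([.5598,-.2226]); y=np.radians(28)
js=[manip.solve_ik(np.r_[P,.2],q(a)) for a in(y,y+np.pi)]
print(js)
y=y if abs(js[0][-1])<abs(js[1][-1]) else y+np.pi
manip.move_pose(np.r_[P,.2],q(y)); print(manip.current_clock(),F())
manip.servo_line(np.r_[P,.071],vel=.12); print(manip.current_clock(),F(),manip.current_tool_pos())
cv2.imwrite("pics/g1.png",np.vstack([cv2.resize(viewer.get_image(n)[y0:y0+100,x0:x0+160,::-1],None,fx=3,fy=3) for n,x0,y0 in(("side",220,280),("top",340,220))]))
E
```

```text
[array([ 0.8709,  0.507 , -0.7218,  1.6946,  0.3719,  1.0819, -1.0483]), array([ 1.1801,  0.8008, -1.302 ,  1.6856,  0.8018,  1.2983,  1.7743])]
2.0 [-0.0607 -0.0608 -0.4893]
3.225 [-0.1577  0.541  -0.1932] [ 0.5606 -0.2227  0.0719]
```

View pics/g1.png

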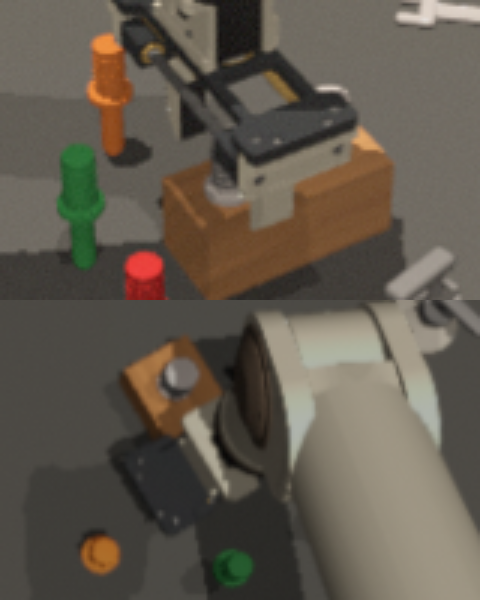

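```bash
python3 - <<'E'
from h import *
p=np.array([.5606,-.2227,.0719]);d=np.array([.47,-.88,0])
for g in(0,.05,-.05): print((proj("side",p+g*d)-[220,280])*3,(proj("top",p+g*d)-[340,220])*3)
print(manip.current_finger_gap())
E
```

```text
[[224.6999 176.1005]] [[222.1384 152.509 ]]
[[263.6495 223.2699]] [[271.0372 123.9932]]
[[187.9962 131.5825]] [[172.7427 181.2388]]
0.09190360455714014
```

```bash
python3 - <<'E'
from h import *
effector.close(f_grip=30); print(manip.current_clock(),F(),manip.current_finger_gap(),manip.current_gripper_force())
p=manip.current_tool_pos()
manip.servo_line([p[0],p[1],.262],vel=.15); print(manip.current_clock(),F(),manip.current_finger_gap(),manip.current_tool_pos())
a=np.radians(-80.7)
manip.move_pose(np.r_[C+.05*np.array([np.cos(a),np.sin(a)]),.262],q(a+np.pi))
print(manip.current_clock(),F(),manip.current_tool_pos(),R.from_quat(manip.current_tcp_rot()).as_matrix())
for n in("side","top"): cv2.imwrite(f"pics/h_{n}.png",viewer.get_image(n)[:,:,::-1])
cv2.imwrite("pics/h.png",np.vstack([cv2.resize(cv2.imread(f"pics/h_{n}.png")[y0:y0+75,x0:x0+150],None,fx=4,fy=4,interpolation=cv2.INTER_CUBIC) for n,x0,y0 in(("side",230,140),("top",190,230))]))
E
```

```text
4.4167 [0.032  0.4743 0.2078] 0.02139292565046503 29.999907910823822
5.8417 [-0.1378 -0.1251 -3.763 ] 0.021530884091880774 [ 0.5591 -0.2225  0.2609]
7.325 [ 0.1521 -0.6851 -2.5215] [0.5658 0.1737 0.2616] [[-0.1576  0.9875 -0.0002]
 [ 0.9875  0.1576 -0.0014]
 [-0.0014 -0.0004 -1.    ]]
```

View pics/h.png

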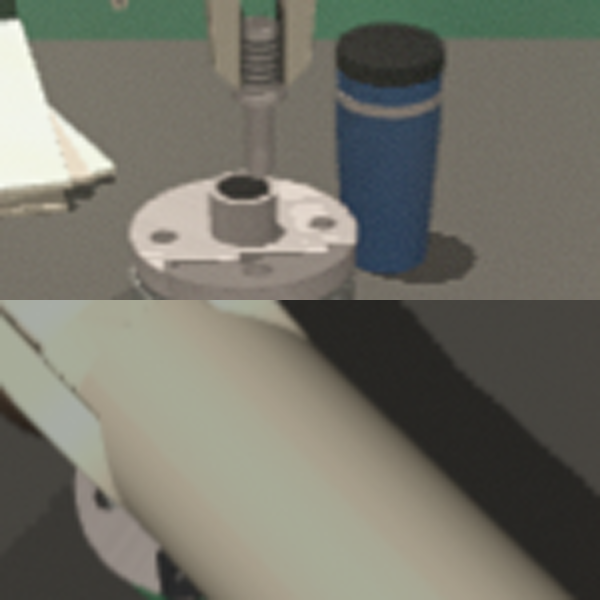

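```bash
python3 - <<'E'
from h import *
p=manip.current_tool_pos()
print((proj("side",p+[0,0,-.063])-[230,140])*4, onz("side",[[230+261.5/4-.4,140+172/4-.4]],.1986))
manip.servo_line([p[0],p[1],.204],vel=.1); p=manip.current_tool_pos(); print(manip.current_clock(),p,F())
cv2.imwrite("pics/i_side.png",viewer.get_image("side")[:,:,::-1])
cv2.imwrite("pics/i.png",cv2.resize(cv2.imread("pics/i_side.png")[150:220,250:335],None,fx=8,fy=8,interpolation=cv2.INTER_CUBIC))
print((proj("side",p+[0,0,-.063])-[250,150])*8)
E
```

```text
[[255.2305 174.636 ]] [[0.5686 0.1793 0.1986]]
8.1583 [0.5659 0.1743 0.2042] [-0.2974  0.1847 -1.916 ]
[[351.3704 437.6364]]
```

View pics/i.png

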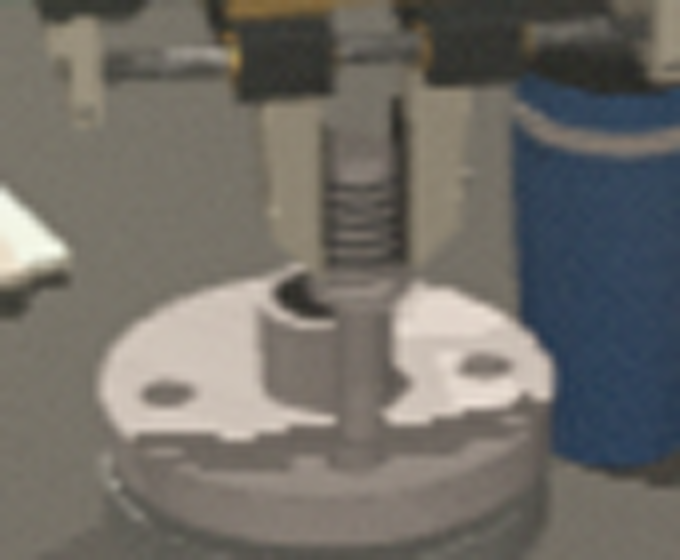

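```bash
python3 - <<'E'
import cv2,numpy as np
from h import viewer
i=np.mean([viewer.get_image("side")[180:216,270:318,::-1] for _ in range(6)],0)
i=np.clip((i-60)*255/110,0,255).astype(np.uint8)
i=cv2.resize(i,None,fx=16,fy=16,interpolation=cv2.INTER_CUBIC)
cv2.imwrite("pics/j.png",i)
E
```

```text
(no output)
```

View pics/j.png

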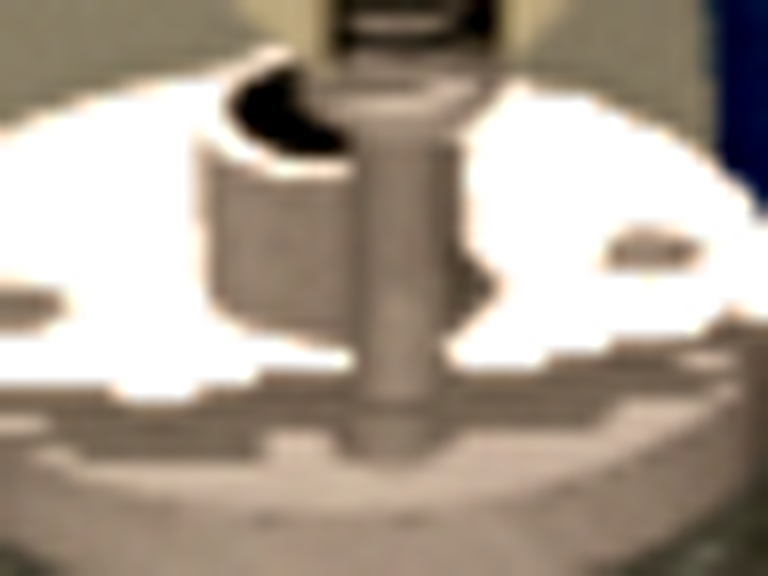

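```bash
python3 - <<'E'
from h import *
print(onz("side",[[294.4,204.8]],.1412),onz("side",[[293.9,207.]],.134), manip.current_clock(),F())
E
```

```text
[[0.567  0.1739 0.1412]] [[0.5659 0.1757 0.134 ]] 8.5083 [ 0.5476  0.4466 -2.4844]
```

```bash
python3 - <<'E'
from h import *
P=np.array([manip.current_tool_pos() for _ in range(20)]);f=np.array([F() for _ in range(20)])
print(P.mean(0),P.std(0),f.mean(0),f.std(0),manip.current_clock())
t0=manip.current_clock()
x,y=.5658-.0008,.1737+.0014
for z in(.200,.197,.194,.191,.189):
    manip.servo_line([x,y,z],vel=.03); manip.sleep(.05)
    f1=np.mean([F() for _ in range(5)],0);p=np.mean([manip.current_tool_pos() for _ in range(5)],0); print(z,p,f1,manip.current_clock())
    if np.linalg.norm(f1-f.mean(0))>6: break
E
```

```text
[0.566  0.1739 0.2044] [0. 0. 0.] [ 0.5476  0.4466 -2.4844] [0. 0. 0.] 8.5083
0.2 [0.5648 0.1751 0.1998] [-0.7845 -0.1793 -3.1281] 8.85
0.197 [0.565  0.175  0.1969] [ 0.2161  0.4207 -2.0608] 9.15
0.194 [0.5649 0.175  0.1939] [ 0.2978  1.0618 -2.533 ] 9.45
0.191 [0.5649 0.1751 0.1909] [ 1.1129 -0.4135 -2.4452] 9.75
0.189 [0.5649 0.1751 0.1889] [-0.7742  0.4853 -3.492 ] 10.05
```

```bash
cat >> h.py <<'E'
F0=np.array([0,.2,-2.6])
def rd(n=3):
    o=[]
    for _ in range(n): o.append(F()); manip.sleep(.01)
    return np.mean(o,0)-F0
E
python3 - <<'E'
from h import *
x,y=.565,.1751
for z in(.185,.180,.175,.173,.1725,.172,.1715,.171,.1705,.170):
    manip.servo_line([x,y,z],vel=.03)
    f=rd(); print(z,manip.current_tool_pos(),f,manip.current_clock())
    if f[2]>3 or np.linalg.norm(f[:2])>6: break
E
```

```text
0.185 [0.5648 0.1751 0.1848] [ 0.0941 -0.0888  0.3393] 10.3583
0.18 [0.5649 0.1751 0.1798] [ 0.3042 -0.0627  0.031 ] 10.7
0.175 [0.5649 0.1751 0.1748] [0.2889 0.2368 0.2382] 11.0417
0.173 [0.5649 0.1751 0.1729] [-0.0232 -0.2832 -0.3332] 11.3167
0.1725 [0.565  0.1751 0.1725] [ 0.1062 -0.1281 -0.1805] 11.5917
0.172 [0.565  0.1751 0.172 ] [-0.3524 -0.0871  0.4721] 11.8667
0.1715 [0.565  0.1751 0.1715] [-0.2399 -0.4413 -0.0101] 12.1417
0.171 [0.565  0.1751 0.171 ] [-0.7609 -0.4561 -0.021 ] 12.4167
0.1705 [0.5651 0.1752 0.1709] [-1.2539 -0.6166  5.3146] 12.6917
```

```bash
cat >> h.py <<'E'
def at(a,r,z,vel=.03):
    manip.servo_line(np.r_[C+r*np.array([np.cos(a),np.sin(a)]),z],q(a+np.pi),vel)
def comp(a,f): return f@[np.cos(a),np.sin(a),0], f@[-np.sin(a),np.cos(a),0]
E
python3 - <<'E'
from h import *
a0=np.radians(-80.8); r=.0511
at(a0,r,.1725)
for k in range(1,25):
    a=a0+np.radians(3*k)
    at(a,r,.1722,.04); f=rd(2); fr,ft=comp(a,f)
    if np.hypot(fr,ft)>15: print("STOP",np.degrees(a),fr,ft); break
    if abs(fr)>2: r+=np.clip(.0001*fr,-.0004,.0004)
    at(a,r,.1703); g=rd(2)
    print("%.1f r%.4f fr%.1f ft%.1f fz%.1f z%.4f t%.1f"%(np.degrees(a),r,fr,ft,g[2],manip.current_tool_pos()[2],manip.current_clock()))
    if g[2]<2: break
    if manip.current_clock()>40: break
E
```

```text
-77.8 r0.0511 fr0.6 ft-0.7 fz7.0 z0.1709 t13.5
-74.8 r0.0511 fr1.1 ft-1.9 fz7.7 z0.1709 t14.0
-71.8 r0.0511 fr0.5 ft-1.9 fz7.6 z0.1709 t14.5
-68.8 r0.0511 fr0.1 ft-2.2 fz7.1 z0.1709 t15.1
-65.8 r0.0511 fr0.2 ft-2.5 fz6.8 z0.1709 t15.6
-62.8 r0.0511 fr0.7 ft-1.8 fz7.1 z0.1709 t16.1
-59.8 r0.0511 fr1.2 ft-2.2 fz7.0 z0.1709 t16.7
-56.8 r0.0511 fr1.1 ft-2.1 fz6.6 z0.1709 t17.2
-53.8 r0.0511 fr0.8 ft-2.4 fz6.1 z0.1708 t17.7
-50.8 r0.0511 fr0.6 ft-1.8 fz0.9 z0.1703 t18.3
```

```bash
python3 - <<'E'
from h import *
r=.0511; ok=[-50.8]
for d in(-48.8,-46.8,-45,-43,-41,-39):
    a=np.radians(d); at(a,r,.1722); f=comp(a,rd(2)); at(a,r,.1703); g=rd(3)
    print("%.1f fr%.1f ft%.1f fz%.1f t%.1f"%(d,*f,g[2],manip.current_clock()))
    if g[2]>2.5: break
    ok.append(d)
at(np.radians(ok[-1]),r,.1722)
m=(ok[0]+ok[-1])/2; a=np.radians(m); at(a,r,.1722); print("mid",m)
for z in(.1695,.168,.1665,.165,.163,.160):
    at(a,r,z); g=rd(3); print(z,comp(a,g),g[2],manip.current_tool_pos(),manip.current_clock())
    if g[2]>5 or np.linalg.norm(g)>10: break
E
```

```text
-48.8 fr0.4 ft-2.4 fz-1.1 t18.8
-46.8 fr0.8 ft-2.2 fz-1.0 t19.4
-45.0 fr0.4 ft-2.4 fz0.0 t19.9
-43.0 fr1.2 ft-2.5 fz-1.2 t20.4
-41.0 fr0.9 ft-2.4 fz-0.8 t21.0
-39.0 fr0.5 ft-2.5 fz3.2 t21.5
mid -45.9
0.1695 (np.float64(0.21274373653557008), np.float64(2.2752106079480363)) -0.9677713498884439 [0.5926 0.1891 0.1693] 22.3417
0.168 (np.float64(0.27359035801299336), np.float64(2.441050255758062)) -0.3983529068602172 [0.5925 0.1889 0.1679] 22.6167
0.1665 (np.float64(0.24686682897633871), np.float64(2.303191297107181)) 0.08484828627519292 [0.5924 0.1887 0.1665] 22.8917
0.165 (np.float64(1.1588582580699553), np.float64(2.0724408108683203)) -0.3351649971890822 [0.5924 0.1887 0.1649] 23.1667
0.163 (np.float64(0.6553698207665087), np.float64(2.066071239186168)) -0.7799004009199293 [0.5923 0.1887 0.1627] 23.4417
0.16 (np.float64(0.745832238750373), np.float64(1.6544924893298778)) -1.6504398576955759 [0.5921 0.1886 0.1596] 23.7167
```

```bash
python3 - <<'E'
from h import *
a=np.radians(-45.9); r=.0511
for z in(.156,.152,.149,.147,.1462,.1457,.1452,.1448,.1444,.144,.1436):
    at(a,r,z); g=rd(3); print(z,np.array(comp(a,g)),g[2],manip.current_tool_pos()[2],manip.current_clock())
    if g[2]>5 or np.linalg.norm(g)>12: break
E
```

```text
0.156 [0.2336 0.8435] -1.0850786868446778 0.15562937432782925 24.025
0.152 [-0.1885  0.3463] -0.375684443423109 0.15174859965320783 24.3333
0.149 [-0.1187 -0.1332] -0.34542244771439945 0.1487921986309117 24.6083
0.147 [-0.12   -0.3466] 0.7836533847066769 0.1468668026715218 24.8833
0.1462 [ 0.2685 -0.2143] 0.044853187591883614 0.14617835675048718 25.1583
0.1457 [0.021  0.0314] 0.1676476696849738 0.1456974560963918 25.4333
0.1452 [-0.2395 -0.0851] -0.1251449978368675 0.14514884733511832 25.7083
0.1448 [ 0.3079 -0.7072] 2.260500937874228 0.14500674954808193 25.9833
0.1444 [-0.893  -2.6505] 6.829349319182148 0.14495441657278166 26.2583
```

Seated at the expected height. Release, rise straight up, withdraw and look.

```bash
python3 - <<'E'
from h import *
a=np.radians(-45.9); r=.0511
at(a,r,.1448); effector.open_jaws(); print(manip.current_finger_gap(),rd(),manip.current_clock())
p=manip.current_tool_pos()
manip.servo_line([p[0],p[1],.29],vel=.1)
manip.servo_line([.5,-.08,.3],vel=.2); print(manip.current_clock(),rd())
cv2.imwrite("pics/k.png",np.vstack([cv2.resize(viewer.get_image(n)[y0:y0+75,x0:x0+150,::-1],None,fx=4,fy=4,interpolation=cv2.INTER_CUBIC) for n,x0,y0 in(("side",220,160),("top",170,235))]))
E
```

```text
0.09171930925897198 [-0.1261 -0.0624  2.3844] 27.7333
30.9083 [ 0.1399 -0.0936  2.8608]
```

View pics/k.png

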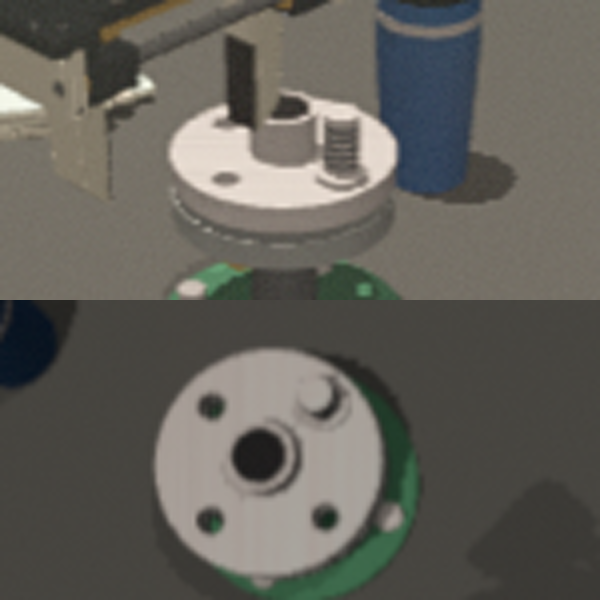

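The pin stands upright at top crop (318,398) with its shoulder flat on the flange. The green base shows through the other holes, so the two flanges are aligned, and the gripper is clear.

```bash
python3 -c "
from bench import manip
print(manip.hand_in())"
```

```text
the job is handed in; nothing more can be done
None
```

The slim pin is home to its shoulder through both flanges and released, with at most about 8 N pressed on the welded flange while searching for its hole; I handed the job in at about 31 s on the robot's clock.

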